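# Bring the glass block under the bench magnifier

## Robot

A 7-joint arm with a two-finger parallel gripper is mounted at the origin on a cart in front of the work surface, level with it; the furniture and walls round the work are solid. World frame = base frame: x ahead of the robot, y to its left, z up, the work surface at z = 0. Lengths are in mm, angles in degrees, forces in N, time in s.
With the tool pointing down it reaches from about 425 to 1025 mm from the base axis. Payload 9.4 kg.
Tool frame: the origin (TCP) lies at the very end of the fingers, on their centre line; the grasp point (between the pads) lies 19 mm behind it; z points along the fingers, y is the line along which they close (so a half turn about z gives the same grasp; the last joint's range is limited). The gripper opens to 93 mm and grips with 3 to 60 N. Pads are 15 mm wide; open, the fingers measure 128 mm over their backs; the gripper's body (75 mm by 188 mm) begins 65 mm behind the grasp point.
Start: joints at [60.35, 34.337, -0.143, 91.639, 0.103, 54.024, -4.572], TCP at [309.321, -655.702, 218.618] pointing down, gripper open.
Joint ranges: [-147.43, 147.43], [-19.82, 112.94], [-74.19, 73.91], [6.32, 146.72], [-59.91, 239.91], [6.04, 106.73], [-150.56, 150.56]. Speed limits (degrees/s): [127.2, 127.2, 172.46, 172.46, 180, 180, 180].

## Interface

Orientations are given as [roll, pitch, yaw] about the fixed x, y, z axes, in that order (R = Rz(yaw) Ry(pitch) Rx(roll)).
In Python, from bench import get_obs, grab_frame, finish_job gives the robot as it stands.
- The arm moves only by the shell command python3 -m creep 'ROWS'. ROWS is JSON, a list of rows, each a list of 3 entries, a list of its own where there are three numbers: the finger opening in mm, from 0 to 93, then the shift along the world's x, y, z each as a share of 20 cm, from -1 to 1, then the turn about the world's z as a share of 360 degrees, from -1 to 1. A call has 1 to 12 rows; each row is the pose to reach, as a shift and turn from the pose commanded when the call began, turning the shorter way round; what a row does not reach only later rows make up. A row lasts 1/12 s, in which the tool goes at most 41.7 mm and 7.16 degrees, less where a joint would pass 70% of its speed; a pose out of reach is approached as far as the arm can. A call with a number of a shift or a turn outside -1 to 1 is refused whole. A call with a gripper value outside its range is refused whole. The fingers move at their own pace and stop on an object; the grip force is fixed at half the most. Time passes only in rows, so rows that repeat a pose let the fingers close. It gives the time, the measured TCP pose, the force, the opening and the grip force at its end, in the units of the state.
- get_obs(): the state, without advancing time (a new reading comes with each control period).
- grab_frame(name): name is "side" or "top"; returns a dict with "color" (480x640x3 uint8, red, green, blue), "intrinsics" (3x3 intrinsics, pixels), "rvec" (rotation vector, rad) and "tvec" (3), from world to camera coordinates, as OpenCV has them. Camera axes: x right, y down, z forward; pixel columns grow to the right and rows downward; lengths in mm; the calibration is good to about 2 mm. A picture is of the moment at which its call begins. There is no depth.
- finish_job(): hands the job in; it is judged then, once.
The state is a dict: "clock": time; "joints": joint angles; "joint_vel": joint speeds; "joint_torque": joint torques, N m; "tcp_pos": TCP position; "tool_rot": TCP orientation; "contact_force": force on the tool from outside, world axes, zero at the start; "moment": the same for the moment, N m; "opening": opening from 0.0 (shut) to 1.0 (fully open); "finger_force": force on a finger pad.
Only numpy, scipy, OpenCV 4.12 (cv2) and the standard library are available. Lean on these libraries where they do the work, as an engineer would, in place of code of your own. Each camera call takes 0.05 s, during which the arm holds its last target. There are 200 camera calls.

## Task

The square glass block is to be inspected under the bench magnifier. With one fingertip push on the turntable's spokes until the block stands at the viewing point, on the line from the turntable's middle to the small index nib; then push the magnifier's arm round, against its stop, so that the lens ends centred over the block. Turn gently: the three pieces of glassware stay standing on the turntable, are not touched or lifted by the robot, and everything else on the table stays where it is.

Things in the scene. Friction and masses are not known exactly. Their poses are not given: they have to be found in the camera images.
- stand: Fixed grey turntable stand, round foot 170 mm across. Origin: on the turntable's vertical axis, at table level; z up; its -x side (index nib) faces the robot within 0.25 rad of yaw. A flat bar 6 mm high runs to the nib and a strut 7 mm high to the magnifier post; elsewhere only table lies below the spokes outside the foot.
- head (a joint): Turning angle of the turntable head about the stand's z, rad, counter-clockwise from above positive, range -9 to 9. Aluminium disc 190 mm across, rubber top 44 mm above the table; the glassware rides on it by friction alone. Light friction, about 0.12 Nm (1 N at a spoke end); it stays where it is left.
- spoke (a point): Ball end of the first of four equal spokes (the others 90 degrees apart), 158 mm from the turntable's axis, 35 mm above the table; with joint head at 0 it lies on the stand's +x. Spokes are level round steel rods 12 mm thick that stick out of the disc's rim, ending in 18 mm black balls.
- nib (a point): Top of the small upright steel index nib, 16 mm wide and high, on the stand's -x side, 175 mm from the turntable's axis.
- viewing_point (a point): The viewing point: fixed point at the height of the turntable's top (44 mm above the table), 60 mm from its axis towards the index nib (the stand's -x). The lens is straight above it when the magnifier's arm is against its stop.
- glass_block: The square bluish glass block, 45 x 45 x 20 mm, loose, standing on the turntable about 60 mm from its axis; origin at the centre of its underside. The three pieces of glassware exchange places from start to start.
- tealight: Clear tealight holder, a rounded cube with a round hollow, 64 x 64 x 46 mm, loose on the turntable; origin at the centre of its underside. Not to be touched.
- frit_jar: Round glass jar of frit, 42 mm across, 38 mm high, loose on the turntable; origin at the centre of its underside. Not to be touched.
- post (a point): Top of the magnifier's post on its turning axis, 140 mm above the table, at x -60, y +185 mm in the stand's frame. The post is 18 mm thick, the arm's hub 28 mm, the post's foot 52 mm across and 10 mm high.
- magnifier (a joint): Swing angle of the magnifier's arm about its post, rad, growing clockwise seen from above. At 0 the arm points along the stand's +x, beside the turntable; at 1.571 it is against its stop (hidden in the hub) and points along the stand's -y, lens over the viewing point. Other limit -0.45. Light friction, about 0.1 Nm; it stays where it is left.
- lens (a point): Centre of the lens, 121 mm above the table, on the swinging arm, 185 mm from the post's axis. Lens in a round black rim 10 mm thick, 94 mm across. The arm is a straight flat bar, 8 mm thick, 111 to 131 mm above the table, from the post to the rim (to 145 mm); it passes 20 mm above the tallest glassware.
- pen_black: Black pen lying on the table, 104 mm long; bystander, leave it alone. Origin at the centre of its underside.
- cutter_green: Green glass cutter lying on the table, 140 mm long; bystander, leave it alone. Origin at the centre of its underside.
- glue_bottle: White glue bottle with a pointed yellow cap, 36 mm across, 122 mm high; bystander, leave it alone. Origin at the centre of its underside.
- jar_cap: Pale jar cap lying on the table, 43 mm across, 12 mm high; bystander, leave it alone. Origin at the centre of its underside.
- lilac_tealight: Lilac tealight holder, 64 x 64 x 46 mm, on the table behind the turntable; bystander, leave it alone. Origin at the centre of its underside.
Not all that is in view belongs to the job. Leave any green or red look-alike of the glass_block alone.

How it is judged (in metres and radians):
On the way, in this order (a step that is already met when the one before it is completed fails the run):
1. the block is turned to the viewing point while the magnifier is still swung away (horizontal distance between glass_block and viewing_point below 0.016 m and value of joint magnifier below 0.9 rad), for 0.2 s.
2. the magnifier's arm is pushed against its stop, over the block (horizontal distance between glass_block and viewing_point below 0.016 m and value of joint magnifier above 1.49 rad), for 0.2 s.
At the end, for the whole second after the job is handed in: The block's centre is within 16 mm (horizontally) of the viewing point and within 22 mm of the lens centre, the magnifier's arm is within 0.08 rad of its stop, and block, tealight holder and jar all stand upright and at rest on the turntable (all of step 2 and horizontal distance between glass_block and lens below 0.022 m and angle between each of glass_block, tealight, frit_jar's own z axis and vertical below 0.15 rad and height (world z) of glass_block between 0.04 and 0.05 m and horizontal distance between each of glass_block, tealight, frit_jar and stand below 0.09 m and linear speed of each of glass_block, tealight, frit_jar below 0.02 m/s and height (world z) of tealight between 0.04 and 0.05 m and height (world z) of frit_jar between 0.04 and 0.05 m); the robot touches nothing.
It fails at once if the robot touches a piece of glassware on the turntable (contact force between any of the fingers, the arm and glass_block above 0.5 N or contact force between any of the fingers, the arm and tealight above 0.5 N or contact force between any of the fingers, the arm and frit_jar above 0.5 N).
It fails at once if a piece of glassware is lifted off the turntable, tipped or falls (height (world z) of any of glass_block, tealight, frit_jar above 0.056 m or height (world z) of any of glass_block, tealight, frit_jar below 0.035 m or angle between any of glass_block, tealight, frit_jar's own z axis and vertical above 0.4 rad).
It fails at once if something else on the table is moved (distance of any of pen_black, cutter_green, glue_bottle, jar_cap, lilac_tealight from where it was at the start of the episode above 0.025 m).
It also fails if it takes over 72 s, if anything falls off the work surface, if the arm or the gripper's body presses on something with over 40 N, if the wrist force passes 120 N, or if a joint passes its speed limit or range.

## Working session

There is one attempt and no reset: what is moved stays moved. The work goes in short steps, Python scripts to look and compute and a shell command to move; the robot and the scene stay as the last step left them, time stands still between calls to the robot, and variables do not carry over. Pictures are saved under pics/ and viewed, at most 10 in all, crops included, and the job is handed in when it is done.

```bash
mkdir -p pics; ls
cat > h.py <<'E'
import numpy as np,cv2
from bench import get_obs,grab_frame,finish_job
def cam(f):
    K=np.array(f["intrinsics"],float);R=cv2.Rodrigues(np.array(f["rvec"],float))[0];t=np.array(f["tvec"],float).ravel();return K,R,t
def ray(f,uv,z):
    K,R,t=cam(f);uv=np.atleast_2d(uv).astype(float)
    d=np.c_[uv,np.ones(len(uv))]@np.linalg.inv(K).T@R;c=-R.T@t
    return c+d*((z-c[2])/d[:,2])[:,None]
def proj(f,P):
    K,R,t=cam(f);q=(np.atleast_2d(P)@R.T+t)@K.T;return q[:,:2]/q[:,2:]
def save(f,n):cv2.imwrite("pics/"+n,f["color"][:,:,::-1])
E
python3 - <<'E'
from h import *
for n in("side","top"):
    f=grab_frame(n);save(f,n+"0.png");K,R,t=cam(f);print(n,(-R.T@t).round(),K[0,0])
print(get_obs())
E
```

```text
pics
side [  468. -1265.  1001.] 623.7105455068188
top [ 354.  -14. 1338.] 498.72843497567646
{'clock': 0.1, 'joints': array([60.348548  , 34.38016604, -0.14509736, 91.67397127,  0.10312351,
       54.02298594, -4.57164659]), 'joint_vel': array([-0.00492658, -0.02418343,  0.07726675,  0.00426472,  0.03795521,
        0.06232074, -0.01572608]), 'joint_torque': array([ 5.47786185e-03, -7.66558743e+01,  1.50238540e+00, -2.52939695e+01,
       -5.22966497e-02,  1.36617234e-02,  1.16615806e-04]), 'tcp_pos': array([ 309.14924319, -655.33092527,  217.85834661]), 'tool_rot': array([-1.79923365e+02,  7.57013051e-03,  2.52602529e+01]), 'contact_force': array([-0.35807165, -0.29381832, -0.6723519 ]), 'moment': array([0.03303034, 0.04289877, 0.00840816]), 'finger_force': 0.0, 'opening': 0.9966983317433363}
```

View pics/top0.png

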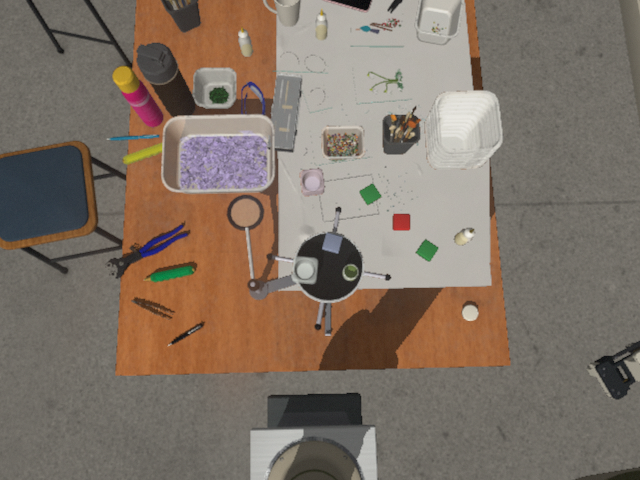

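View pics/side0.png

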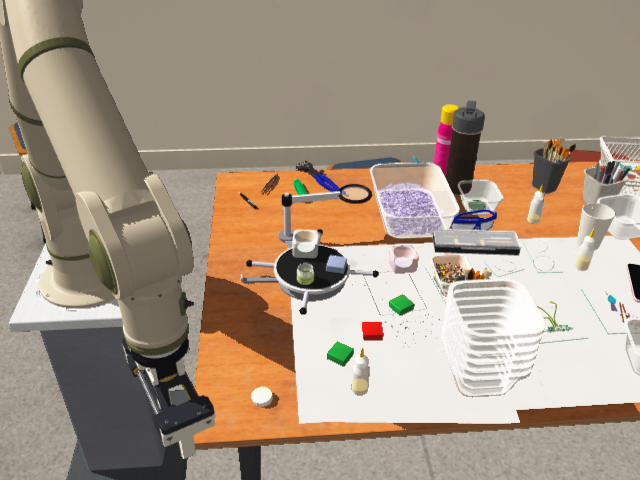

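Candidates for the glass block in the top view: bluish square on the turntable (332,243), green squares (370,194) and (427,250), red (401,222), and the lilac tealight (312,182). I choose the bluish one, which stands on the disc. The magnifier post is at about (256,287) and its lens at (245,212). The nib is at about (328,333).

Run:
```python
from h import *
f=grab_frame("top");im=f["color"]
c=im[195:345,215:415];cv2.imwrite("pics/crop1.png",cv2.resize(c[:,:,::-1],None,fx=4,fy=4,interpolation=cv2.INTER_CUBIC))
hsv=cv2.cvtColor(im,cv2.COLOR_RGB2HSV)
m=(hsv[:,:,2]<70).astype(np.uint8);m[:225]=0;m[305:]=0;m[:,:290]=0;m[:,366:]=0
m=cv2.morphologyEx(m,cv2.MORPH_OPEN,np.ones((5,5)))
p=np.argwhere(m)[:,::-1];h=cv2.convexHull(p.astype(np.int32))[:,0]
P=ray(f,h,44)[:,:2]
A=np.c_[2*P,np.ones(len(P))];s=np.linalg.lstsq(A,(P**2).sum(1),rcond=None)[0];print("disc",s[:2],np.sqrt(s[2]+s[:2]@s[:2]))
b=((hsv[:,:,0]>105)&(hsv[:,:,0]<130)&(hsv[:,:,1]>40)).astype(np.uint8);b[:225]=0;b[305:]=0;b[:,:295]=0;b[:,362:]=0
M=cv2.moments(b,True);print("block px",M["m10"]/M["m00"],M["m01"]/M["m00"],M["m00"],ray(f,[M["m10"]/M["m00"],M["m01"]/M["m00"]],60))
for n,u,z in(("post",(254,285),140),("lens",(245,212),121),("nib",(328,333),16),("s1",(337,210),35),("s2",(388,277),35),("s3",(318,326),35),("s4",(270,257),35)):print(n,ray(f,u,z).round(1))
```

```text
disc [556.19391741 -49.49631829] 86.67230481646217
block px 331.8317757009346 243.5467289719626 214.0 [[612.61512867 -59.89987576  60.        ]]
post [[498.9 133.5 140. ]]
lens [[686.6 158.9 121. ]]
nib [[383.7 -44.4  16. ]]
s1 [[709.9 -77.5  35. ]]
s2 [[ 524.4 -205.9   35. ]]
s3 [[401.7 -18.7  35. ]]
s4 [[585.2 104.2  35. ]]
```

View pics/crop1.png

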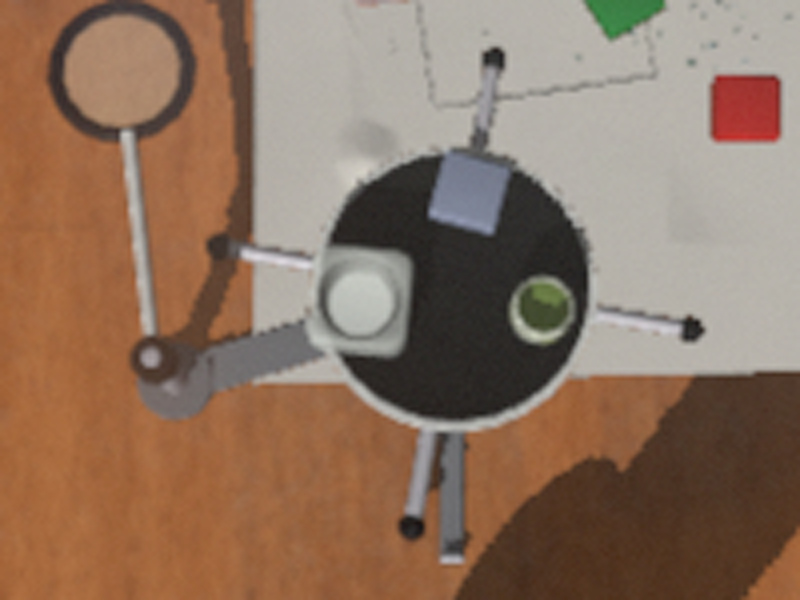

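```bash
R='[[0,[0.47,0.77,0],0.108]]'
python3 -m creep '[[0,[0.47,0.77,0],0.108],[0,[0.47,0.77,0],0.108],[0,[0.47,0.77,0],0.108],[0,[0.47,0.77,0],0.108],[0,[0.47,0.77,0],0.108],[0,[0.47,0.77,0],0.108]]'
python3 -m creep '[[0,[0.47,0.77,0],0.108],[0,[0.47,0.77,0],0.108],[0,[0.47,0.77,0],0.108],[0,[0.47,0.77,0],0.108],[0,[0.47,0.77,0],0.108],[0,[0.47,0.77,0],0.108]]'
python3 -m creep '[[0,[0.47,0.77,0],0.108],[0,[0.47,0.77,0],0.108],[0,[0.47,0.77,0],0.108],[0,[0.47,0.77,0],0.108],[0,[0.47,0.77,0],0.108],[0,[0.47,0.77,0],0.108]]'
python3 -m creep '[[0,[0.47,0.77,0],0.108],[0,[0.47,0.77,0],0.108],[0,[0.47,0.77,0],0.108],[0,[0.47,0.77,0],0.108],[0,[0.47,0.77,0],0.108],[0,[0.47,0.77,0],0.108]]'
```

```text
clock: 0.65
tcp_pos: [406.9, -496.8, 218.8]
tool_rot: [180.0, -0.1, 64.9]
contact_force: [-0.5, -0.2, 0.1]
opening: 0.621
finger_force: 0.0
clock: 1.15
tcp_pos: [500.2, -342.7, 218.9]
tool_rot: [179.9, -0.1, 103.8]
contact_force: [-0.8, -0.3, 0.7]
opening: 0.19
finger_force: 0.0
clock: 1.65
tcp_pos: [593.6, -188.3, 218.8]
tool_rot: [179.8, -0.0, 142.7]
contact_force: [-0.3, 0.4, 0.2]
opening: 0.002
finger_force: 0.0
clock: 2.15
tcp_pos: [686.8, -33.9, 218.5]
tool_rot: [179.8, 0.1, -178.5]
contact_force: [-0.3, -0.7, 0.0]
opening: 0.0
finger_force: 0.0
```

```bash
python3 -m creep '[[0,[0,0,-0.2],0],[0,[0,0,-0.4],0],[0,[0,0,-0.6],0],[0,[0,0,-0.75],0],[0,[0,0,-0.85],0],[0,[0,0,-0.93],0],[0,[0,0,-0.97],0],[0,[0,0,-0.99],0],[0,[0,0,-0.99],0]]'
python3 - <<'E'
from h import *
a,b=grab_frame("side"),grab_frame("top")
x=np.vstack([cv2.resize(a["color"][200:330,220:420],(600,390)),]);cv2.imwrite("pics/c2.png",np.hstack([x,cv2.resize(b["color"][195:345,220:420],(520,390))])[:, :, ::-1][:, ::1]) 
im=cv2.imread("pics/c2.png");cv2.imwrite("pics/c2.png",cv2.resize(im,(800,278)))
# arc targets rel to start, shares; finger angle from now
c=np.array([555.5,-49.5]);p=get_obs()["tcp_pos"];print(p)
for th in (6.8,3,0,-4,-8,-13,-18,-25,-32,-40,-48,-56,-64,-72,-80,-86,-91,-95,-98):
    q=c+131*np.array([np.cos(np.radians(th)),np.sin(np.radians(th))]);print(th,((q-p[:2])/200).round(3),((th-6.8)/360).__round__(3))
E
```

```text
clock: 2.9
tcp_pos: [685.5, -39.6, 20.6]
tool_rot: [180.0, 0.0, -179.2]
contact_force: [0.4, 0.5, -0.1]
opening: -0.002
finger_force: 0.0
[686.14283559 -39.6436781   21.86492418]
6.8 [-0.003  0.028] 0.0
3 [ 0.001 -0.015] -0.011
0 [ 0.002 -0.049] -0.019
-4 [ 0.    -0.095] -0.03
-8 [-0.005 -0.14 ] -0.041
-13 [-0.015 -0.197] -0.055
-18 [-0.03  -0.252] -0.069
-25 [-0.06  -0.326] -0.088
-32 [-0.098 -0.396] -0.108
-40 [-0.151 -0.47 ] -0.13
-48 [-0.215 -0.536] -0.152
-56 [-0.287 -0.592] -0.174
-64 [-0.366 -0.638] -0.197
-72 [-0.451 -0.672] -0.219
-80 [-0.539 -0.694] -0.241
-86 [-0.608 -0.703] -0.258
-91 [-0.665 -0.704] -0.272
-95 [-0.71  -0.702] -0.283
-98 [-0.744 -0.698] -0.291
```

View pics/c2.png

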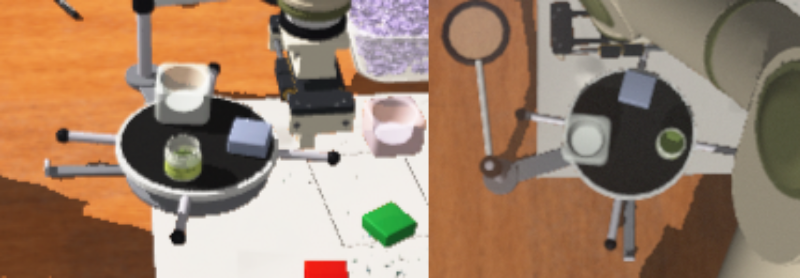

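```bash
python3 -m creep '[[0,[0.001,-0.015,0],-0.005],[0,[0.002,-0.04,0],-0.01],[0,[0.001,-0.065,0],-0.02],[0,[0,-0.095,0],-0.03],[0,[-0.005,-0.14,0],-0.041],[0,[-0.015,-0.197,0],-0.055],[0,[-0.03,-0.252,0],-0.069],[0,[-0.05,-0.305,0],-0.08],[0,[-0.077,-0.36,0],-0.095],[0,[-0.105,-0.407,0],-0.11],[0,[-0.13,-0.44,0],-0.12],[0,[-0.151,-0.47,0],-0.13]]'
python3 -m creep '[[0,[-0.03,-0.032,0],-0.011],[0,[-0.064,-0.066,0],-0.022],[0,[-0.1,-0.095,0],-0.033],[0,[-0.136,-0.122,0],-0.044],[0,[-0.175,-0.147,0],-0.055],[0,[-0.215,-0.168,0],-0.067],[0,[-0.257,-0.187,0],-0.078],[0,[-0.3,-0.202,0],-0.089],[0,[-0.345,-0.214,0],-0.1],[0,[-0.388,-0.224,0],-0.111],[0,[-0.43,-0.23,0],-0.12],[0,[-0.457,-0.233,0],-0.128]]'
python3 - <<'E'
from h import *
b=grab_frame("top");s=grab_frame("side");x=np.hstack([cv2.resize(b["color"][195:345,220:420],(400,300)),cv2.resize(s["color"][190:340,220:420],(400,300))]);cv2.imwrite("pics/c3.png",x[:,:,::-1]);print(get_obs()["tcp_pos"])
E
```

```text
clock: 4.0
tcp_pos: [655.4, -134.8, 21.6]
tool_rot: [179.9, 0.1, 133.6]
contact_force: [0.8, 0.9, -1.1]
opening: 0.004
finger_force: 0.5
clock: 5.0
tcp_pos: [563.8, -181.0, 21.6]
tool_rot: [179.9, 0.0, 87.6]
contact_force: [0.3, 1.3, -0.5]
opening: 0.002
finger_force: 0.5
[ 563.37248035 -180.98319088   21.48559787]
```

View pics/c3.png

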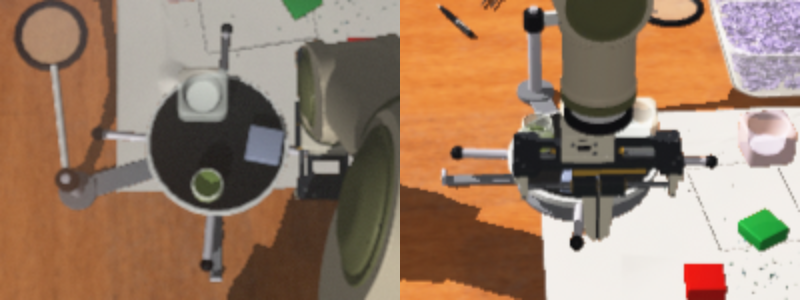

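```bash
python3 -m creep '[[0,[0.03,0,0],0],[0,[0.03,0,0.15],0],[0,[0.03,0,0.35],0],[0,[0.03,0,0.5],0.015],[0,[0.1,0.08,0.5],0.035],[0,[0.2,0.2,0.5],0.055],[0,[0.3,0.35,0.5],0.075],[0,[0.4,0.5,0.5],0.095],[0,[0.5,0.62,0.5],0.115],[0,[0.607,0.745,0.5],0.135],[0,[0.607,0.745,0.5],0.15],[0,[0.607,0.745,0.5],0.17]]'
python3 -m creep '[[0,[0,0,0],0.02],[0,[0,0,0],0.04],[0,[0,0,0],0.06],[0,[0,0,0],0.08],[0,[0,0,-0.05],0.1],[0,[0,0,-0.15],0.11],[0,[0,0,-0.28],0.11],[0,[0,0,-0.4],0.11],[0,[0,0,-0.46],0.11],[0,[0,0,-0.5],0.11],[0,[0,0,-0.5],0.11]]'
python3 - <<'E'
from h import *
b=grab_frame("top")
hsv=cv2.cvtColor(b["color"],cv2.COLOR_RGB2HSV)
m=((hsv[:,:,0]>105)&(hsv[:,:,0]<130)&(hsv[:,:,1]>40)).astype(np.uint8);m[:225]=0;m[305:]=0;m[:,:295]=0;m[:,362:]=0
M=cv2.moments(m,True);u=[M["m10"]/M["m00"],M["m01"]/M["m00"]];q=ray(b,u,60)[0,:2]-[555.5,-49.5];print("block",u,M["m00"],q,np.degrees(np.arctan2(q[1],q[0])))
c=np.array([555.5,-49.5]);p=np.array([685.2,-31.3])
for th in np.r_[8:-45:-5,-45:-90:-5,-81.5]:
    q=c+131*np.array([np.cos(np.radians(th)),np.sin(np.radians(th))]);print(th,((q-p[:2])/200).round(3),((th-8)/360).__round__(3))
E
```

```text
clock: 6.1
tcp_pos: [687.3, -28.3, 121.1]
tool_rot: [179.9, 0.1, 149.5]
contact_force: [-0.2, -0.7, 0.3]
opening: 0.003
finger_force: 0.0
clock: 7.02
tcp_pos: [685.0, -31.3, 19.5]
tool_rot: [180.0, -0.1, -171.3]
contact_force: [-0.3, 0.1, 0.1]
opening: 0.005
finger_force: 0.0
block [351.7300380228137, 267.8593155893536] 263.0 [ -8.32082991 -60.01400386] -97.8936293245974
8.0 [0. 0.] 0.0
3.0 [ 0.006 -0.057] -0.014
-2.0 [ 0.006 -0.114] -0.028
-7.0 [ 0.002 -0.171] -0.042
-12.0 [-0.008 -0.227] -0.056
-17.0 [-0.022 -0.283] -0.069
-22.0 [-0.041 -0.336] -0.083
-27.0 [-0.065 -0.388] -0.097
-32.0 [-0.093 -0.438] -0.111
-37.0 [-0.125 -0.485] -0.125
-42.0 [-0.162 -0.529] -0.139
-45.0 [-0.185 -0.554] -0.147
-50.0 [-0.227 -0.593] -0.161
-55.0 [-0.273 -0.628] -0.175
-60.0 [-0.321 -0.658] -0.189
-65.0 [-0.372 -0.685] -0.203
-70.0 [-0.424 -0.706] -0.217
-75.0 [-0.479 -0.724] -0.231
-80.0 [-0.535 -0.736] -0.244
-85.0 [-0.591 -0.744] -0.258
-81.5 [-0.552 -0.739] -0.249
```

```bash
python3 -m creep '[[0,[0.003,-0.025,0],-0.007],[0,[0.006,-0.057,0],-0.014],[0,[0.006,-0.085,0],-0.021],[0,[0.006,-0.114,0],-0.028],[0,[0.002,-0.171,0],-0.042],[0,[-0.008,-0.227,0],-0.056],[0,[-0.022,-0.283,0],-0.069],[0,[-0.041,-0.336,0],-0.083],[0,[-0.065,-0.388,0],-0.097],[0,[-0.093,-0.438,0],-0.111],[0,[-0.125,-0.485,0],-0.125],[0,[-0.162,-0.529,0],-0.139]]'
python3 -m creep '[[0,[-0.031,-0.033,0],-0.011],[0,[-0.065,-0.064,0],-0.022],[0,[-0.111,-0.099,0],-0.036],[0,[-0.159,-0.129,0],-0.05],[0,[-0.21,-0.156,0],-0.064],[0,[-0.245,-0.171,0],-0.072],[0,[-0.27,-0.18,0],-0.079],[0,[-0.295,-0.188,0],-0.085],[0,[-0.31,-0.193,0],-0.09],[0,[-0.317,-0.195,0],-0.092],[0,[-0.317,-0.195,0],-0.092]]'
cat > blk.py <<'E'
from h import *
b=grab_frame("top")
hsv=cv2.cvtColor(b["color"],cv2.COLOR_RGB2HSV)
m=((hsv[:,:,0]>105)&(hsv[:,:,0]<130)&(hsv[:,:,1]>40)).astype(np.uint8);m[:225]=0;m[310:]=0;m[:,:295]=0;m[:,362:]=0
M=cv2.moments(m,True);u=[M["m10"]/M["m00"],M["m01"]/M["m00"]];q=ray(b,u,60)[0,:2]-[555.5,-49.5];print("block",u,M["m00"],q,np.degrees(np.arctan2(q[1],q[0])))
E
python3 blk.py
```

```text
clock: 8.07
tcp_pos: [654.5, -137.3, 22.7]
tool_rot: [179.8, 0.2, 138.4]
contact_force: [2.0, 0.8, -0.6]
opening: 0.005
finger_force: 0.6
clock: 8.98
tcp_pos: [589.6, -176.0, 21.2]
tool_rot: [180.0, 0.0, 105.5]
contact_force: [0.3, 1.0, 0.1]
opening: 0.006
finger_force: 0.3
block [331.37549407114625, 289.2885375494071] 253.0 [-62.62634603  -5.67449399] -174.82263962104594
```

```bash
python3 -m creep '[[0,[-0.015,-0.004,0],-0.003],[0,[-0.03,-0.007,0],-0.006],[0,[-0.045,-0.01,0],-0.009],[0,[-0.06,-0.013,0],-0.012],[0,[-0.07,-0.015,0],-0.015],[0,[-0.075,-0.016,0],-0.018],[0,[-0.075,-0.016,0],-0.018]]'
python3 blk.py
python3 -m creep '[[0,[0.02,0,0],0],[0,[0.03,0,0],0],[0,[0.03,0,0.1],0],[0,[0.03,0,0.25],0],[0,[0.03,0,0.45],0],[0,[0.03,-0.1,0.65],0],[0,[0.03,-0.2,0.85],0],[0,[0.03,-0.3,1],0],[0,[0.03,-0.4,1],0],[0,[0.03,-0.4,1],0]]'
python3 - <<'E'
from h import *
exec(open("blk.py").read());im=b["color"]
cv2.imwrite("pics/c4.png",cv2.resize(im[195:345,215:415,::-1],None,fx=4,fy=4,interpolation=cv2.INTER_CUBIC))
E
```

```text
clock: 9.62
tcp_pos: [573.8, -179.4, 20.6]
tool_rot: [-180.0, 0.0, 98.9]
contact_force: [0.7, 0.0, 0.4]
opening: 0.007
finger_force: 0.1
block [328.1240310077519, 289.41472868217056] 258.0 [-62.7524575    2.67886625] 177.55556037242494
clock: 10.5
tcp_pos: [580.7, -265.0, 223.2]
tool_rot: [179.8, 0.3, 98.7]
contact_force: [-0.8, 0.6, -0.1]
opening: 0.005
finger_force: 0.0
block [328.0, 289.45021645021643] 231.0 [-62.83608405   2.99970917] 177.26685243494836
```

View pics/c4.png

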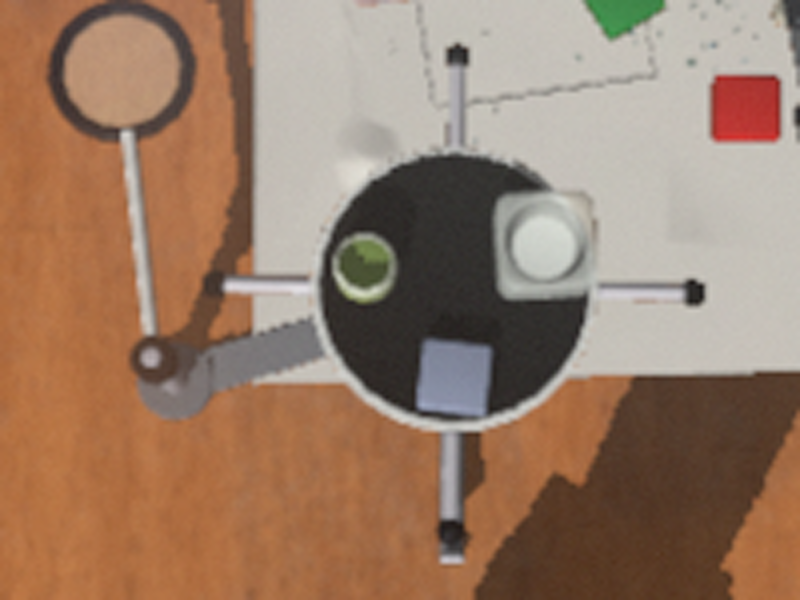

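```bash
python3 -m creep '[[0,[0.04,0.2,0],0],[0,[0.04,0.4,0],0],[0,[0.04,0.6,0],0],[0,[0.04,0.74,0],0],[0,[0.04,0.74,0],0]]'
python3 -m creep '[[0,[0.04,0.2,0],0],[0,[0.04,0.4,0],0],[0,[0.04,0.6,0],0],[0,[0.04,0.74,0],0],[0,[0.04,0.74,0],0]]'
python3 -m creep '[[0,[0.04,0.2,0],0],[0,[0.04,0.4,0],0],[0,[0.04,0.6,0],0],[0,[0.04,0.74,0],0],[0,[0.04,0.74,0],0],[0,[0.04,0.74,0],0],[0,[0.04,0.74,0],0],[0,[0.04,0.74,0],0]]'
python3 - <<'E'
from h import *
print(get_obs()["tcp_pos"]);x=np.hstack([cv2.resize(grab_frame(n)["color"][150:350,200:440],(400,333)) for n in("top","side")]);cv2.imwrite("pics/c5.png",x[:,:,::-1])
c=np.array([499.5,135.5]);p=get_obs()["tcp_pos"][:2]
for th in np.r_[24:-76:-5,-76:-86:-2]:
    q=c+115*np.array([np.cos(np.radians(th)),np.sin(np.radians(th))]);print(th,((q-p[:2])/200).round(3))
E
```

```text
clock: 10.97
tcp_pos: [588.0, -102.3, 220.0]
tool_rot: [-180.0, -0.2, 99.6]
contact_force: [0.1, 0.8, -0.4]
opening: 0.006
finger_force: 0.0
clock: 11.38
tcp_pos: [595.4, 45.2, 220.1]
tool_rot: [-180.0, -0.2, 99.6]
contact_force: [-0.2, 0.2, 1.4]
opening: 0.008
finger_force: 0.0
clock: 12.05
tcp_pos: [604.3, 182.7, 220.1]
tool_rot: [-179.9, 0.1, 98.9]
contact_force: [0.6, 0.2, 0.1]
opening: 0.003
finger_force: 0.0
[604.32125625 182.70240372 220.05584682]
24 [ 0.    -0.003]
19 [ 0.019 -0.049]
14 [ 0.033 -0.098]
9 [ 0.043 -0.147]
4 [ 0.049 -0.197]
-1 [ 0.05  -0.247]
-6 [ 0.047 -0.297]
-11 [ 0.039 -0.346]
-16 [ 0.028 -0.395]
-21 [ 0.012 -0.443]
-26 [-0.008 -0.489]
-31 [-0.032 -0.533]
-36 [-0.06  -0.575]
-41 [-0.091 -0.614]
-46 [-0.126 -0.65 ]
-51 [-0.163 -0.683]
-56 [-0.203 -0.713]
-61 [-0.246 -0.74 ]
-66 [-0.291 -0.762]
-71 [-0.338 -0.78 ]
-76 [-0.386 -0.795]
-78 [-0.405 -0.799]
-80 [-0.425 -0.803]
-82 [-0.445 -0.806]
-84 [-0.465 -0.808]
```

View pics/c5.png

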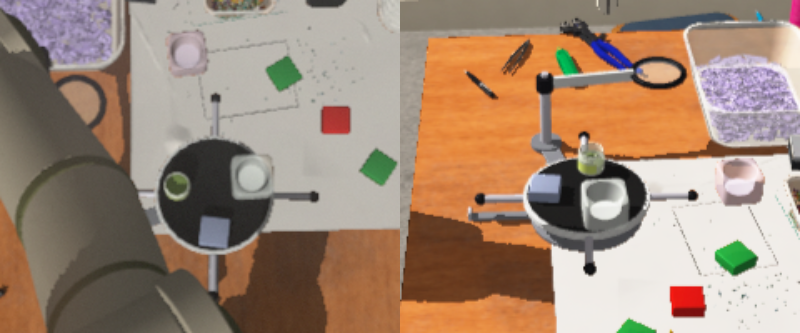

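```bash
python3 -m creep '[[0,[0,0,-0.15],0],[0,[0,0,-0.3],0],[0,[0,0,-0.42],0],[0,[0,0,-0.51],0],[0,[0,0,-0.56],0],[0,[0,0,-0.58],0],[0,[0,0,-0.58],0]]'
python3 -m creep '[[0,[0.01,-0.025,0],0],[0,[0.019,-0.049,0],0],[0,[0.027,-0.075,0],0],[0,[0.033,-0.098,0],0],[0,[0.039,-0.122,0],0],[0,[0.043,-0.147,0],0],[0,[0.049,-0.197,0],0],[0,[0.05,-0.247,0],0],[0,[0.047,-0.297,0],0],[0,[0.039,-0.346,0],0],[0,[0.028,-0.395,0],0],[0,[0.012,-0.443,0],0]]'
python3 -m creep '[[0,[-0.02,-0.046,0],0],[0,[-0.044,-0.09,0],0],[0,[-0.072,-0.132,0],0],[0,[-0.103,-0.171,0],0],[0,[-0.138,-0.207,0],0],[0,[-0.175,-0.24,0],0],[0,[-0.215,-0.27,0],0],[0,[-0.258,-0.297,0],0],[0,[-0.28,-0.308,0],0],[0,[-0.303,-0.319,0],0],[0,[-0.303,-0.319,0],0]]'
python3 - <<'E'
from h import *
f=grab_frame("side");cv2.imwrite("pics/c6.png",cv2.resize(f["color"][120:330,200:440,::-1],(640,560)))
E
```

```text
clock: 12.73
tcp_pos: [604.3, 184.1, 104.2]
tool_rot: [-179.9, 0.0, 99.0]
contact_force: [0.0, 0.1, 0.7]
opening: 0.005
finger_force: 0.0
clock: 13.73
tcp_pos: [606.6, 94.8, 104.5]
tool_rot: [180.0, 0.0, 99.0]
contact_force: [0.5, 1.3, -1.1]
opening: 0.006
finger_force: 0.6
clock: 14.65
tcp_pos: [545.0, 31.7, 104.6]
tool_rot: [-179.9, 0.0, 99.0]
contact_force: [0.0, 0.2, 0.1]
opening: 0.002
finger_force: 0.0
```

View pics/c6.png

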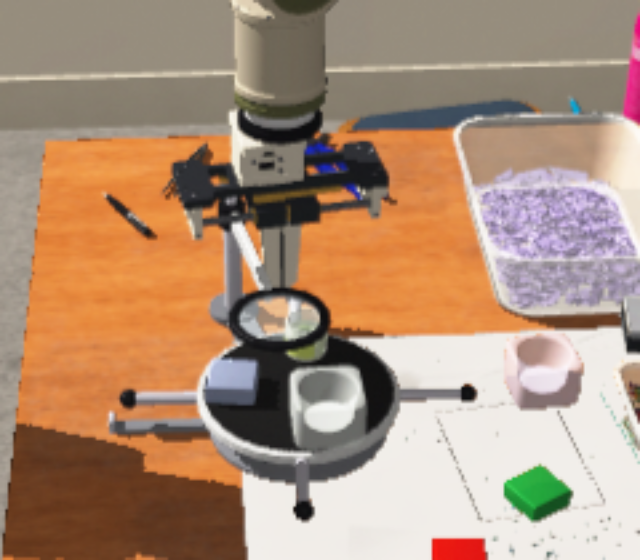

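```bash
python3 -m creep '[[0,[-0.02,-0.01,0],0],[0,[-0.04,-0.02,0],0],[0,[-0.06,-0.028,0],0],[0,[-0.08,-0.035,0],0],[0,[-0.1,-0.04,0],0],[0,[-0.11,-0.042,0],0],[0,[-0.11,-0.042,0],0]]'
python3 -m creep '[[0,[-0.01,0,0],0],[0,[-0.02,0,0],0],[0,[-0.02,0,0],0]]'
python3 -m creep '[[0,[-0.01,0,0],0],[0,[-0.015,0,0],0],[0,[-0.015,0,0],0]]'
```

```text
clock: 15.28
tcp_pos: [523.4, 23.6, 104.6]
tool_rot: [-180.0, 0.0, 99.0]
contact_force: [0.3, -0.7, 0.7]
opening: 0.007
finger_force: 0.0
clock: 15.53
tcp_pos: [520.3, 23.7, 104.7]
tool_rot: [180.0, 0.0, 99.0]
contact_force: [1.1, -1.6, -0.6]
opening: 0.005
finger_force: 0.6
clock: 15.78
tcp_pos: [519.9, 23.8, 105.0]
tool_rot: [179.7, -0.0, 99.0]
contact_force: [8.6, -2.3, -5.6]
opening: 0.004
finger_force: 4.3
```

```bash
python3 -m creep '[[0,[0.015,0,0],0],[0,[0.04,0,0],0],[0,[0.08,0,0],0],[0,[0.12,0,0],0],[0,[0.12,0,0.15],0],[0,[0.12,0,0.35],0],[0,[0.12,0,0.55],0],[0,[0.12,0,0.7],0],[0,[0.2,-0.2,0.75],0],[0,[0.3,-0.4,0.75],0],[0,[0.4,-0.6,0.75],0],[0,[0.5,-0.8,0.75],0]]'
python3 -m creep '[[0,[0,-0.2,0],0],[0,[0,-0.4,0],0],[0,[0,-0.6,0],0],[0,[0,-0.8,0],0],[0,[0,-1,0],0],[0,[0,-1,0],0]]'
python3 - <<'E'
from h import *
exec(open("blk.py").read())
im=b["color"];c=np.array([555.5,-49.5])
cv2.imwrite("pics/c7.png",cv2.resize(im[215:345,225:400,::-1],None,fx=4.5,fy=4.5,interpolation=cv2.INTER_CUBIC))
print("expected lens px",proj(b,[[495.5,-48.2,121]]))
E
```

```text
clock: 16.78
tcp_pos: [612.9, -127.5, 255.4]
tool_rot: [180.0, 0.0, 99.0]
contact_force: [-0.4, -0.1, 0.0]
opening: 0.004
finger_force: 0.0
clock: 17.28
tcp_pos: [609.7, -336.4, 253.5]
tool_rot: [-179.9, 0.2, 98.4]
contact_force: [-1.2, -0.1, -0.6]
opening: 0.006
finger_force: 0.0Traceback (most recent call last):
  File "<stdin>", line 2, in <module>
  File "<string>", line 5, in <module>
ZeroDivisionError: float division by zero
```

Run:
```python
from h import *
b=grab_frame("top");im=b["color"];c=np.array([555.5,-49.5])
cv2.imwrite("pics/c7.png",cv2.resize(im[215:345,225:400,::-1],None,fx=4.5,fy=4.5,interpolation=cv2.INTER_CUBIC))
print("expected lens px",proj(b,[[495.5,-48.2,121]]))
```

```text
expected lens px [[329.21963638 285.55449269]]
```

View pics/c7.png

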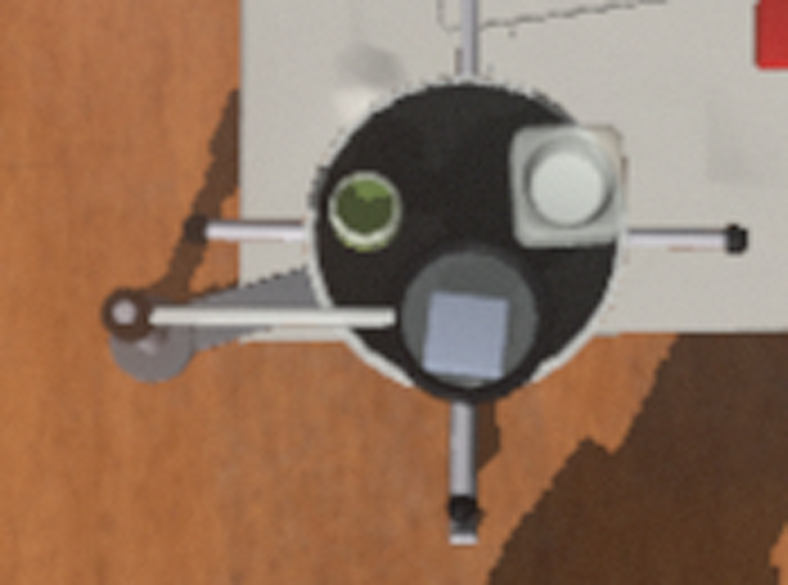

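The lens is centred at crop (469,318), pixel (329.2,285.7), where I expected it at its stop. The block is under it on the nib line, and the jar and tealight holder are still standing.

```bash
python3 -c "
from bench import finish_job;print(finish_job())"
```

```text
the job is handed in; nothing more can be done
None
```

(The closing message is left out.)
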